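# Index the station wheel to its window and lock it

### The job

On the green index unit, rub the open front part of the flat metal wheel round with a fingertip until the sector with the triangle shows centred in the window of the white cover and lies still; only then push the black star knob of the locking pin fully down, so that its nose drops into the wheel and holds it there. Work gently: press the wheel with only the light finger force that turning it takes, never lean on it, and do not force the pin if it stops early. Leave the other things on the bench where they are.

Things in the scene. Friction and masses are not known exactly. Their poses are not given: they have to be found in the camera images.
- index_unit: Fixed unit on the bench: green base 226 x 216 x 34 mm, flat wheel, white cover. Origin: centre of the underside, on the wheel's axis; z up. Its front (own -x, towards the robot) is open; the flat cover (4 mm thick, top 72 mm above the bench) lies over the wheel's rear only, own x = +20 to +111 mm, y = -110 to +110 mm, 6 mm above the wheel.
- station_wheel: Smooth aluminium disc, 190 mm in diameter, 10 mm thick, turning flat without end stops, tipped up to 1.7 degrees to front or back, so its front face is up to 2.3 mm higher or lower. Origin: on its axis, at its top face, 62 mm up; x points to the triangle. Six sectors, each with a flat dark inlay 55 mm out (triangle, disc, two bars, square, cross, two dots) and a 15 mm lock hole 78 mm out; a finger feels none of them.
- rub_spot (a point): Fixed point 62 mm above the bench, 75 mm from the axis along the unit's own -x: middle of the wheel's open front. Press a closed fingertip here (or up to 50 degrees either side), drag it round the axis, lift for a new stroke. The wheel needs 0.25 N m (3.3 N here), stays where left. Press with 8 to 12 N: less slips, 20 N is too much, 1 mm of height decides. Touch down at under 10 mm/s. Finger slip is usual.
- triangle (a point): Centre of the triangle inlay (about 22 mm) on the wheel's top face, 55 mm from the axis; turns with the wheel.
- window (a point): Centre of the window, a 36 x 40 mm cut-out in the white cover, given at the height of the wheel's top face; it lies 55 mm from the axis along the unit's own +x (rear side).
- lock_top (a point): Centre of the top of the black star knob (36 mm wide) of the vertical locking pin; it moves with the pin. Own position on the unit: x = 39 mm, y = 67.5 mm, that is 60 degrees counterclockwise of the window; 118 mm above the bench with the pin up, 104 mm with the pin fully down.
- lock_pin (a joint): Travel of the pin in m: 0 up, 0.014 fully home. Moves at about 2 N, stays where left. Its round nose, 12 mm thick, meets the wheel's face at 0.0015 to 0.0045 and enters only if a lock hole lies beneath, so when an inlay is centred in the window; up to 3 mm off, a push of 8 to 12 N draws the wheel in. On the solid wheel it stops there.
- squeegee: Bystander: loose wooden squeegee 160 mm long with a rubber blade lying flat, 30 mm high, behind the unit.
- tape_roll: Bystander: loose roll of paper tape 84 mm in diameter, 24 mm high, behind the unit.
- wrench: Bystander: loose wrench lying to the right of the unit.
- spare_knob: Bystander: loose black star knob 48 mm wide, 36 mm high with its stud, lying to the left of the unit. Not the pin's knob.
- ink_jar: Bystander: loose white plastic jar 70 mm in diameter, 75 mm high, to the left of the unit.
- side_clamp: Bystander: loose metal clamp block 70 x 50 x 41 mm to the right of the unit.

How it is judged:
On the way, in this order (a step that is already met when the one before it is completed fails the run):
1. the triangle is within 6 mm of the window's centre, the wheel still, while the locking pin has not yet gone in (less than 6 mm down) (horizontal distance between triangle and window below 0.006 m and angular speed of station_wheel below 0.1 rad/s and value of joint lock_pin below 0.006 m), for 0.3 s.
2. the locking pin is pushed home (more than 11.5 mm down) with the triangle within 4 mm of the window's centre (value of joint lock_pin above 0.0115 m and horizontal distance between triangle and window below 0.004 m), for 0.2 s.
At the end, for the whole second after the job is handed in: The triangle is within 4 mm of the window's centre, the locking pin is home (more than 11.5 mm of its 14 mm down) and the wheel is at rest (all of step 2 and angular speed of station_wheel below 0.05 rad/s); the robot touches nothing.
It fails at once if the robot presses on the wheel with more than 20 N (contact force between station_wheel and the arm above 20 N or contact force between station_wheel and the fingers above 20 N).
It fails at once if the robot pushes the locking pin with more than 30 N (contact force between lock_pin and the arm above 30 N or contact force between lock_pin and the fingers above 30 N).
It fails at once if a bystander (squeegee, tape roll, wrench, spare knob, ink jar, side clamp) is moved by more than 20 mm (distance of any of squeegee, tape_roll, wrench, spare_knob, ink_jar, side_clamp from where it was at the start of the episode above 0.02 m).
It also fails if it takes over 72 s, if anything falls off the work surface, if the arm or the gripper's body presses on something with over 40 N, if the wrist force passes 120 N, or if a joint passes its speed limit or range.

### The arm

A 6-joint arm with a two-finger parallel gripper is mounted at the origin on the work surface. World frame = base frame: x ahead of the robot, y to its left, z up, the work surface at z = 0. Lengths are in m, angles in rad, forces in N, time in s.
With the tool pointing down it reaches from about 0.3 to 0.75 m from the base axis. Payload 8.5 kg.
Tool frame: the origin (TCP) lies at the centre of the arm's flange, where the gripper is bolted on; the fingertips stand 166 mm ahead of it and the grasp point (between the pads) lies 147 mm ahead of it; z points along the fingers, y is the line along which they close (so a half turn about z gives the same grasp; the last joint's range is limited). The gripper opens to 88 mm and grips with 3 to 60 N. Pads are 18 mm wide; open, the fingers measure 123 mm over their backs; the gripper's body (75 mm by 187 mm) begins 45 mm behind the grasp point.
Start: joints at [1.014, 0.381, 1.297, -0, 1.464, -0.215], TCP at [0.184, 0.518, 0.405] pointing down, gripper open.
Joint ranges: [-3.11, 3.11], [-0.89, 2.33], [0.22, 2.48], [-1.42, 4.56], [0.17, 2.85], [-2.88, 2.88]. Speed limits (rad/s): [2.39, 2.39, 3.14, 3.14, 3.14, 3.14].

### API

Orientations are given as a unit quaternion [w, x, y, z].
In Python, from station import * gives the robot as it stands.
- The arm moves only by the tool play_rows, never from a script. Its argument "plan" is a list of rows, each a list of 3 entries, a list of its own where there are three numbers: the shift along the world's x, y, z in cm, then the turn about the world's z in degrees, then the finger opening in cm, from 0 to 8.81. A call has 1 to 20 rows; each row shifts and turns the commanded pose from where the row before left it; what a row does not reach is not made up. A row lasts 1/10 s, in which the tool goes at most 50 mm and 8.59 degrees, less where a joint would pass 70% of its speed; a pose out of reach is approached as far as the arm can. A call with a gripper value outside its range is refused whole. The fingers move at their own pace and stop on an object; "grip_force" is the grip in N (left out, the last holds). Time passes only in rows, so rows that do not move let the fingers close. It gives the time, the measured TCP pose, the force, the opening and the grip force at its end, in the units of the state.
- state(): the state, without advancing time (a new reading comes with each control period).
- snapshot(name): name is "scene" or "top"; returns the picture (400x640x3 uint8, blue, green, red); there is no depth.
- calibration(name): a dict with "mtx" (3x3 intrinsics, pixels), "cam_to_world" (4x4, takes a point from camera to world coordinates). Camera axes: x right, y up, looking along -z (the intrinsics and any distortion apply to the point x, -y, -z); pixel columns grow to the right and rows downward; lengths in m; the calibration is good to about 2 mm. A picture is of the moment at which its call begins. calibration takes no time and is no camera call.
- hand_in(): hands the job in; it is judged then, once.
The state is a dict: "time": time; "joints": joint angles; "joint_vel": joint speeds; "joint_torque": joint torques, N m; "tool_pos": TCP position; "tcp_rot": TCP orientation; "contact_force": force on the tool from outside, world axes, zero at the start; "ft_torque": the same for the moment, N m; "opening": opening from 0.0 (shut) to 1.0 (fully open); "finger_force": force on a finger pad.
Only numpy, scipy, OpenCV 4.12 (cv2) and the standard library are available. Lean on these libraries where they do the work, as an engineer would, in place of code of your own. Each camera call takes 0.05 s, during which the arm holds its last target. There are 200 camera calls.

## Working session

There is one attempt and no reset: what is moved stays moved. The work goes in short steps, Python scripts to look and compute and a tool call to move; the robot and the scene stay as the last step left them, time stands still between calls to the robot, and variables do not carry over. Pictures are saved under pics/ and viewed, at most 10 in all, crops included, and the job is handed in when it is done.

Besides the shell and the picture viewer there is one more tool, called after ">>>" as name(argument=value, ...) on one line, values as JSON. play_rows: Moves the arm, as the interface text tells. Its arguments: {"type":"object","properties":{"plan":{"type":"array","items":{"type":"array"}},"grip_force":{"type":"number"}},"required":["plan"]}

```bash
mkdir -p pics; ls; python3 - <<'E'
from station import *
import cv2,numpy as np
for n in("top","scene"):
    cv2.imwrite(f"pics/{n}0.png",snapshot(n))
    c=calibration(n);print(n,np.round(c["mtx"],1).tolist(),np.round(c["cam_to_world"],3).tolist(),c.keys())
print(state())
E
```

```text
pics
top [[418.3, 0.0, 316.3], [0.0, 418.3, 198.2], [0.0, 0.0, 1.0]] [[-0.023, 0.999, -0.041, 0.593], [-0.999, -0.024, -0.034, 0.026], [-0.035, 0.04, 0.999, 1.007], [0.0, 0.0, 0.0, 1.0]] dict_keys(['mtx', 'cam_to_world'])
scene [[376.5, 0.0, 323.7], [0.0, 376.5, 201.3], [0.0, 0.0, 1.0]] [[-0.576, -0.715, 0.397, 1.02], [0.818, -0.499, 0.287, 0.332], [-0.007, 0.49, 0.872, 0.951], [0.0, 0.0, 0.0, 1.0]] dict_keys(['mtx', 'cam_to_world'])
{'time': 0.1, 'joints': array([ 1.01367359e+00,  3.81109423e-01,  1.29812575e+00, -4.55385851e-06,
        1.46360679e+00, -2.15340211e-01]), 'joint_vel': array([ 0.00068103, -0.00204567, -0.0025589 ,  0.00086818,  0.00016734,
        0.00084298]), 'joint_torque': array([ 2.70130273e-03, -4.38646531e+01, -2.24910182e+01,  7.14341062e-02,
        3.41614033e-02, -6.99434963e-05]), 'tool_pos': array([0.1843438 , 0.5181445 , 0.40422967]), 'tcp_rot': array([-2.33211330e-04,  1.70060421e-01,  9.85433439e-01, -5.79494236e-04]), 'contact_force': array([ 0.254382  ,  0.3365213 , -0.39486037]), 'ft_torque': array([ 0.00402219, -0.0013697 ,  0.01061274]), 'finger_force': 0.0, 'opening': 0.9963728960112056}
```

View pics/top0.png

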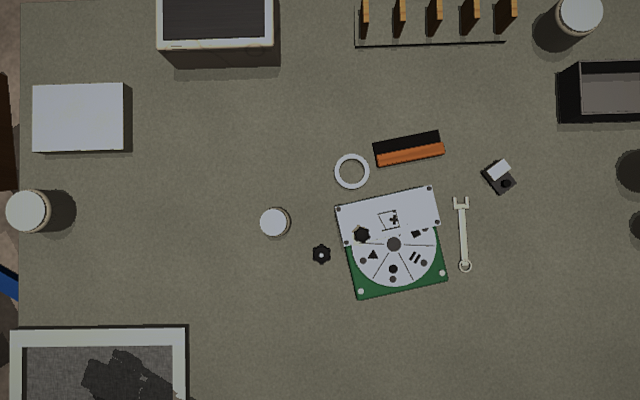

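View pics/scene0.png

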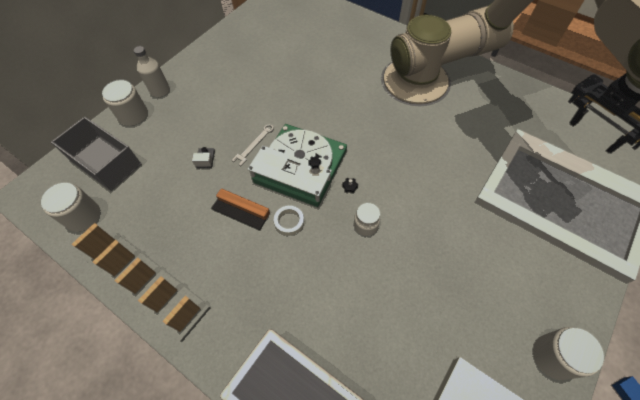

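```bash
python3 - <<'E'
import cv2
a=cv2.imread("pics/top0.png")[175:310,320:460]
cv2.imwrite("pics/crop0.png",cv2.resize(a,None,fx=4.2,fy=4.2,interpolation=cv2.INTER_CUBIC))
E
```

```text
(no output)
```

View pics/crop0.png

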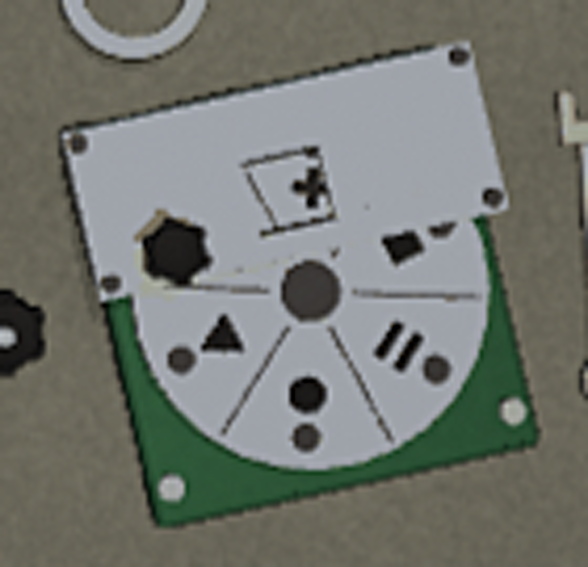

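```bash
cat > h.py <<'E'
from station import *
import cv2,numpy as np
def ray(n,px,z):
    c=calibration(n);M=np.array(c["cam_to_world"]);K=np.array(c["mtx"])
    p=np.c_[np.atleast_2d(px).astype(float),np.ones(len(np.atleast_2d(px)))]@np.linalg.inv(K).T
    d=(p*[1,-1,-1])@M[:3,:3].T; o=M[:3,3]
    return (o+d*((z-o[2])/d[:,2])[:,None])[:,:2]
def proj(n,P):
    c=calibration(n);M=np.array(c["cam_to_world"]);K=np.array(c["mtx"])
    q=((np.asarray(P)-M[:3,3])@M[:3,:3])*[1,-1,-1]; q=q@K.T
    return (q[:,:2]/q[:,2:]).astype(np.float32)
def rect(n,img,o,yaw,z=.062,s=2500,R=.12):
    # rectified unit-frame view: own +x up, own +y left; pixel=R*s -> centre
    own=np.array([[R,R],[R,-R],[-R,-R],[-R,R]]);c,sn=np.cos(yaw),np.sin(yaw)
    w=own@np.array([[c,sn],[-sn,c]])+o
    N=2*R*s
    H=cv2.getPerspectiveTransform(proj(n,np.c_[w,[z]*4]),np.float32([[0,0],[N,0],[N,N],[0,N]]))
    return cv2.warpPerspective(img,H,(int(N),int(N)),flags=cv2.INTER_CUBIC)
def blobs(r,s=2500,R=.12,th=95):
    g=cv2.cvtColor(r,cv2.COLOR_BGR2GRAY)
    k,l,st,c=cv2.connectedComponentsWithStats((g<th).astype(np.uint8))
    out=[]
    for i in range(1,k):
        a=st[i,4]/s/s*1e6
        x,y=R-c[i,1]/s,R-c[i,0]/s
        rr=np.hypot(x,y)*1e3
        if 60<a<450 and 45<rr<90: out.append((round(rr,1),round(np.degrees(np.arctan2(y,x)),1),round(a)))
    return out
E
python3 - <<'E'
from h import *
from scipy.optimize import least_squares
P=np.array([[63,130],[468,43],[505,210],[103,300],[160,524],[538,440]])/4.2+[320,175]
o=np.array([[111,110],[111,-110],[20,-110],[20,110],[-113,108],[-113,-108]])/1e3
w=np.r_[ray("top",P[:4],.072),ray("top",P[4:],.034)]
f=lambda p:(o@np.array([[np.cos(p[2]),np.sin(p[2])],[-np.sin(p[2]),np.cos(p[2])]])+p[:2]-w)
r=least_squares(lambda p:f(p).ravel(),[.47,-.15,.2]);print(r.x,np.degrees(r.x[2]),np.round(f(r.x)*1e3,1))
print("hub",ray("top",np.array([[311,291]])/4.2+[320,175],.062))
im=cv2.imread("pics/top0.png");q=rect("top",im,r.x[:2],r.x[2]);print(blobs(q))
s=rect("scene",cv2.imread("pics/scene0.png"),r.x[:2],r.x[2]);print("scene",blobs(s))
cv2.imwrite("pics/rect0.png",cv2.resize(np.hstack([q,s]),(800,400)))
E
```

```text
[ 0.52628857 -0.11271778  0.19813757] 11.35244641071934 [[ 0.1  0.6]
 [ 2.5 -0.2]
 [ 1.8 -1.8]
 [ 1.3  1.6]
 [-3.1  2.6]
 [-2.6 -2.8]]
hub [[ 0.52469146 -0.11355982]]
[(np.float64(72.7), np.float64(-3.2), 101), (np.float64(54.8), np.float64(-13.4), 229), (np.float64(53.8), np.float64(-77.0), 250), (np.float64(76.4), np.float64(-77.8), 68), (np.float64(53.5), np.float64(105.7), 258), (np.float64(78.7), np.float64(105.6), 154), (np.float64(48.7), np.float64(-135.7), 129), (np.float64(60.6), np.float64(-135.5), 134), (np.float64(55.6), np.float64(164.7), 302), (np.float64(77.7), np.float64(-135.1), 159), (np.float64(78.1), np.float64(164.8), 161)]
scene [(np.float64(55.8), np.float64(-14.1), 168), (np.float64(51.8), np.float64(-79.4), 77), (np.float64(54.9), np.float64(163.5), 234), (np.float64(76.1), np.float64(-135.3), 60)]
```

View pics/rect0.png

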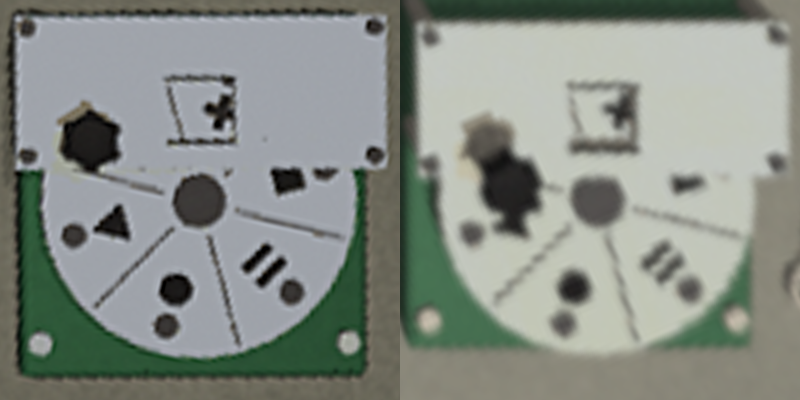

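>>> play_rows(plan=[[[1.61, -3.81, -0.5], 1.72, 0], [[1.61, -3.81, -0.5], 1.72, 0], [[1.61, -3.81, -0.5], 1.72, 0], [[1.61, -3.81, -0.5], 1.72, 0], [[1.61, -3.81, -0.5], 1.72, 0], [[1.61, -3.81, -0.5], 1.72, 0], [[1.61, -3.81, -0.5], 1.72, 0], [[1.61, -3.81, -0.5], 1.72, 0], [[1.61, -3.81, -0.5], 1.72, 0], [[1.61, -3.81, -0.5], 1.72, 0], [[1.61, -3.81, -0.5], 1.72, 0], [[1.61, -3.81, -0.5], 1.72, 0], [[1.61, -3.81, -0.5], 1.72, 0], [[1.61, -3.81, -0.5], 1.72, 0], [[1.61, -3.81, -0.5], 1.72, 0], [[1.61, -3.81, -0.5], 1.72, 0], [[1.61, -3.81, -0.5], 1.72, 0], [[1.61, -3.81, -0.5], 1.72, 0], [[0, 0, 0], 0, 0], [[0, 0, 0], 0, 0]])

```text
time: 2.1
tool_pos: [0.474, -0.1678, 0.3142]
tcp_rot: [-0.001, -0.098, 0.995, 0.001]
contact_force: [0.2, 1.0, 0.8]
opening: 0.005
finger_force: 0.0
```

>>> play_rows(plan=[[[0, 0, -1.9], 0, 0], [[0, 0, -1.9], 0, 0], [[0, 0, -1.9], 0, 0], [[0, 0, -1.5], 0, 0], [[0, 0, -0.4], 0, 0], [[0, 0, -0.09], 0, 0], [[0, 0, -0.09], 0, 0], [[0, 0, -0.09], 0, 0], [[0, 0, -0.09], 0, 0], [[0, 0, -0.09], 0, 0], [[0, 0, -0.09], 0, 0], [[0, 0, 0], 0, 0], [[0, 0, 0], 0, 0]])

```text
time: 3.4
tool_pos: [0.4741, -0.1677, 0.2334]
tcp_rot: [-0.0, -0.099, 0.995, 0.0]
contact_force: [-0.3, -0.5, -0.7]
opening: 0.006
finger_force: 0.0
```

```bash
python3 -c "
from station import *;s=state();print(s['tool_pos'],s['contact_force'])"
```

```text
[ 0.47414087 -0.16766484  0.23335087] [-0.27121845 -0.50546658 -0.73816781]
```

>>> play_rows(plan=[[[0, 0, -0.05], 0, 0], [[0, 0, -0.05], 0, 0], [[0, 0, -0.05], 0, 0], [[0, 0, -0.05], 0, 0], [[0, 0, -0.05], 0, 0], [[0, 0, -0.05], 0, 0], [[0, 0, 0], 0, 0]])

```text
time: 4.1
tool_pos: [0.4741, -0.1676, 0.2303]
tcp_rot: [-0.0, -0.099, 0.995, 0.0]
contact_force: [-0.3, -0.1, 0.1]
opening: 0.004
finger_force: 0.0
```

>>> play_rows(plan=[[[0, 0, -0.05], 0, 0], [[0, 0, -0.05], 0, 0], [[0, 0, 0], 0, 0]])

```text
time: 4.4
tool_pos: [0.4741, -0.1676, 0.2293]
tcp_rot: [-0.0, -0.099, 0.995, 0.0]
contact_force: [0.3, 0.1, 0.3]
opening: 0.002
finger_force: 0.0
```

>>> play_rows(plan=[[[0, 0, -0.05], 0, 0], [[0, 0, -0.05], 0, 0], [[0, 0, 0], 0, 0]])

```text
time: 4.7
tool_pos: [0.4741, -0.1676, 0.2283]
tcp_rot: [-0.0, -0.099, 0.995, 0.0]
contact_force: [0.4, -0.3, 1.0]
opening: -0.001
finger_force: 0.0
```

>>> play_rows(plan=[[[0, 0, -0.04], 0, 0], [[0, 0, -0.04], 0, 0], [[0, 0, 0], 0, 0]])

```text
time: 5.0
tool_pos: [0.4741, -0.1676, 0.2275]
tcp_rot: [-0.0, -0.099, 0.995, 0.0]
contact_force: [0.8, -0.6, 0.1]
opening: 0.004
finger_force: 0.0
```

>>> play_rows(plan=[[[0, 0, -0.04], 0, 0], [[0, 0, -0.04], 0, 0], [[0, 0, 0], 0, 0]])

```text
time: 5.3
tool_pos: [0.4742, -0.1676, 0.227]
tcp_rot: [0.0, -0.099, 0.995, -0.0]
contact_force: [-1.4, -0.3, 4.3]
opening: 0.005
finger_force: 2.2
```

>>> play_rows(plan=[[[0, 0, -0.04], 0, 0], [[0, 0, 0], 0, 0]])

```text
time: 5.5
tool_pos: [0.4742, -0.1676, 0.2269]
tcp_rot: [0.0, -0.099, 0.995, -0.0]
contact_force: [-2.5, 0.4, 8.6]
opening: 0.005
finger_force: 3.9
```

```bash
cat >> h.py <<'E'
O=np.array([.5258,-.113]);YAW=np.radians(11.35)
def at(t,R=.075,k=.016):
    t=np.radians(t);a=t+YAW
    return np.c_[O[0]+R*np.cos(a),O[1]+R*np.sin(a),k*R*np.cos(t)]*100
def stroke(a,b,n): print([[list(map(float,v)),0,0] for v in np.round(np.diff(at(np.linspace(a,b,n+1)),axis=0),2)])
E
python3 -c "
from h import *
stroke(215,145,14)"
```

```text
[[[-0.45, 0.47, -0.01], 0, 0], [[-0.41, 0.51, -0.0], 0, 0], [[-0.36, 0.54, -0.0], 0, 0], [[-0.32, 0.57, -0.0], 0, 0], [[-0.26, 0.6, -0.0], 0, 0], [[-0.21, 0.62, -0.0], 0, 0], [[-0.16, 0.64, -0.0], 0, 0], [[-0.1, 0.65, 0.0], 0, 0], [[-0.04, 0.65, 0.0], 0, 0], [[0.01, 0.65, 0.0], 0, 0], [[0.07, 0.65, 0.0], 0, 0], [[0.13, 0.64, 0.0], 0, 0], [[0.18, 0.63, 0.0], 0, 0], [[0.24, 0.61, 0.01], 0, 0]]
```

Start with a third of the stroke, pressing slightly more.

>>> play_rows(plan=[[[0, 0, -0.01], 0, 0], [[-0.45, 0.47, -0.01], 0, 0], [[-0.41, 0.51, -0.01], 0, 0], [[-0.36, 0.54, 0], 0, 0], [[-0.32, 0.57, 0], 0, 0]])

```text
time: 6.0
tool_pos: [0.4593, -0.1473, 0.2268]
tcp_rot: [0.002, -0.099, 0.995, -0.002]
contact_force: [1.7, -3.8, 5.5]
opening: 0.004
finger_force: 2.6
```

```bash
python3 - <<'E'
from h import *
im=snapshot("scene");cv2.imwrite("pics/s1.png",im);print(blobs(rect("scene",im,O,YAW)))
im=snapshot("top");print([tuple(map(float,b)) for b in blobs(rect("top",im,O,YAW))]);s=state();print(s["contact_force"],s["tool_pos"])
E
```

```text
[(np.float64(52.9), np.float64(-88.6), 219), (np.float64(47.0), np.float64(-151.0), 155), (np.float64(55.3), np.float64(148.9), 364), (np.float64(70.8), np.float64(178.9), 175), (np.float64(78.0), np.float64(148.8), 232)]
[(53.6, 89.5, 260.0), (54.3, -90.1, 312.0), (79.2, 89.7, 159.0), (76.9, -90.3, 155.0), (56.5, 119.1, 221.0)]
[0.82329682 0.69848398 6.00322044] [ 0.45897261 -0.14669835  0.22679291]
```

>>> play_rows(plan=[[[0, 0, -0.03], 0, 0], [[-0.26, 0.6, -0.01], 0, 0], [[-0.21, 0.62, 0], 0, 0], [[-0.16, 0.64, 0], 0, 0], [[-0.1, 0.65, 0], 0, 0]])

```text
time: 6.6
tool_pos: [0.4521, -0.1223, 0.2267]
tcp_rot: [0.002, -0.099, 0.995, -0.002]
contact_force: [1.6, -4.0, 8.6]
opening: 0.007
finger_force: 4.2
```

>>> play_rows(plan=[[[-0.04, 0.65, 0], 0, 0], [[0.01, 0.65, 0], 0, 0], [[0.07, 0.65, 0], 0, 0], [[0.13, 0.64, 0], 0, 0], [[0.18, 0.63, 0], 0, 0], [[0.24, 0.61, 0.01], 0, 0], [[0, 0, 0], 0, 0]])

```text
time: 7.3
tool_pos: [0.4582, -0.0834, 0.2268]
tcp_rot: [0.002, -0.099, 0.995, -0.001]
contact_force: [1.9, -0.8, 9.9]
opening: 0.004
finger_force: 4.9
```

```bash
cat > look.py <<'E'
from h import *
for n in("top","scene"):
    im=snapshot(n);cv2.imwrite(f"pics/{n}_{state()['time']:.2f}.png",im);print(n,[tuple(map(float,b)) for b in blobs(rect(n,im,O,YAW))])
s=state();print(s["contact_force"],s["tool_pos"])
E
python3 look.py
```

```text
top [(55.8, -13.5, 83.0), (54.1, -81.9, 227.0), (76.9, -81.9, 158.0), (55.8, 97.7, 350.0), (78.8, 97.8, 202.0)]
scene [(53.1, -82.6, 103.0), (79.8, 97.3, 161.0), (81.5, 126.3, 112.0)]
[ 1.7852596   0.53987761 10.20288715] [ 0.45814186 -0.08350912  0.22679971]
```

```bash
python3 -c "
from h import *
print(at([205])-at([145]));stroke(205,165,10)"
```

```text
[[ 0.82951248 -7.45398612 -0.01045869]]
[[[-0.3, 0.43, -0.0], 0, 0], [[-0.26, 0.45, -0.0], 0, 0], [[-0.23, 0.47, -0.0], 0, 0], [[-0.2, 0.48, -0.0], 0, 0], [[-0.16, 0.5, -0.0], 0, 0], [[-0.13, 0.51, -0.0], 0, 0], [[-0.09, 0.51, 0.0], 0, 0], [[-0.06, 0.52, 0.0], 0, 0], [[-0.02, 0.52, 0.0], 0, 0], [[0.02, 0.52, 0.0], 0, 0]]
```

>>> play_rows(plan=[[[0, 0, 1], 0, 0], [[0.27, -2.48, 0], 0, 0], [[0.28, -2.48, 0], 0, 0], [[0.28, -2.49, 0], 0, 0], [[0, 0, -0.5], 0, 0], [[0, 0, -0.2], 0, 0], [[0, 0, -0.06], 0, 0], [[0, 0, -0.06], 0, 0], [[0, 0, -0.06], 0, 0], [[0, 0, -0.05], 0, 0], [[0, 0, -0.05], 0, 0], [[0, 0, 0], 0, 0]])

```text
time: 8.6
tool_pos: [0.4656, -0.1573, 0.2267]
tcp_rot: [0.0, -0.099, 0.995, 0.0]
contact_force: [-1.8, 3.0, 9.7]
opening: 0.004
finger_force: 4.7
```

>>> play_rows(plan=[[[-0.3, 0.43, -0.01], 0, 0], [[-0.26, 0.45, -0.01], 0, 0], [[-0.23, 0.47, 0], 0, 0], [[-0.2, 0.48, 0], 0, 0], [[-0.16, 0.5, 0], 0, 0], [[-0.13, 0.51, 0], 0, 0], [[-0.09, 0.51, 0], 0, 0], [[-0.06, 0.52, 0], 0, 0], [[0, 0, 0], 0, 0]])

```text
time: 9.5
tool_pos: [0.4519, -0.1191, 0.2267]
tcp_rot: [0.002, -0.099, 0.995, -0.001]
contact_force: [2.0, -0.5, 6.9]
opening: 0.004
finger_force: 3.5
```

```bash
python3 look.py
```

```text
top [(73.5, 5.1, 69.0), (53.0, 7.7, 252.0), (47.4, 97.0, 157.0), (54.1, -113.2, 217.0), (49.8, 126.3, 167.0), (77.2, -113.4, 174.0), (61.7, 126.5, 173.0), (78.6, 126.5, 204.0)]
scene [(53.1, 8.6, 159.0), (52.7, -113.6, 122.0), (49.8, 124.9, 141.0), (62.0, 124.9, 143.0), (76.2, -114.1, 62.0), (78.8, 125.4, 154.0), (75.7, 155.1, 126.0)]
[0.29097176 1.08708499 7.98466178] [ 0.45189564 -0.11915415  0.22671219]
```

>>> play_rows(plan=[[[-0.01, 0.28, -0.01], 0, 0], [[0, 0.29, 0], 0, 0], [[0.01, 0.29, 0], 0, 0], [[0, 0, 0], 0, 0]])

```text
time: 10.0
tool_pos: [0.4519, -0.1108, 0.2267]
tcp_rot: [0.002, -0.099, 0.995, -0.001]
contact_force: [0.8, -0.9, 7.7]
opening: 0.004
finger_force: 4.1
```

```bash
python3 look.py
```

```text
top [(53.0, 1.4, 248.0), (50.9, 90.9, 168.0), (49.7, 120.3, 162.0), (54.5, -120.1, 235.0), (61.7, 120.5, 176.0), (78.7, 120.3, 201.0), (76.9, -120.0, 175.0)]
scene [(52.9, 2.1, 172.0), (62.2, 118.4, 139.0), (54.3, -120.9, 144.0), (79.3, 119.1, 151.0), (75.0, -120.2, 113.0), (75.9, 148.4, 108.0)]
[-0.07818449 -0.75125747  8.78115495] [ 0.45192483 -0.1107922   0.22671725]
```

>>> play_rows(plan=[[[0, 0, 0.1], 0, 0], [[0, 0, 0.5], 0, 0], [[0, 0, 2], 0, 0], [[0, 0, 2.5], 0, 0], [[0, 0, 3], 0, 0], [[-2, 0, 0], 0, 0], [[-3, 0, 0], 0, 0], [[-3, 0, 0], 0, 0], [[-2, 0, 0], 0, 0], [[0, 0, 0], 0, 0]])

```text
time: 11.1
tool_pos: [0.3497, -0.11, 0.3068]
tcp_rot: [-0.0, -0.099, 0.995, 0.0]
contact_force: [-0.8, -0.5, 0.2]
opening: 0.004
finger_force: 0.0
```

```bash
python3 look.py; python3 - <<'E'
from h import *
im=cv2.imread("pics/top0.png")[215:255,345:378]
g=cv2.cvtColor(im,cv2.COLOR_BGR2GRAY)
k,l,st,c=cv2.connectedComponentsWithStats((g<70).astype(np.uint8));i=1+st[1:,4].argmax()
print("knob",st[i],ray("top",c[i]+[345,215],.115))
a=snapshot("top");b=snapshot("scene")
cv2.imwrite("pics/rect2.png",cv2.resize(np.hstack([rect("top",a,O,YAW),rect("scene",b,O,YAW)]),(800,400)))
E
```

```text
top [(73.5, 3.2, 68.0), (52.9, 1.4, 252.0), (49.7, 119.8, 122.0), (54.2, -119.9, 226.0), (61.7, 120.5, 138.0), (77.1, -119.6, 150.0), (78.7, 120.1, 160.0), (54.7, 179.3, 316.0), (77.6, 179.9, 152.0)]
scene [(52.9, 2.1, 176.0), (53.1, -120.4, 118.0), (53.7, 178.3, 218.0)]
[ 0.94869353 -0.24736507 -0.17811725] [ 0.35171111 -0.11067418  0.30699342]
knob [  9  12  16  16 185] [[ 0.55062756 -0.03703611]]
```

View pics/rect2.png

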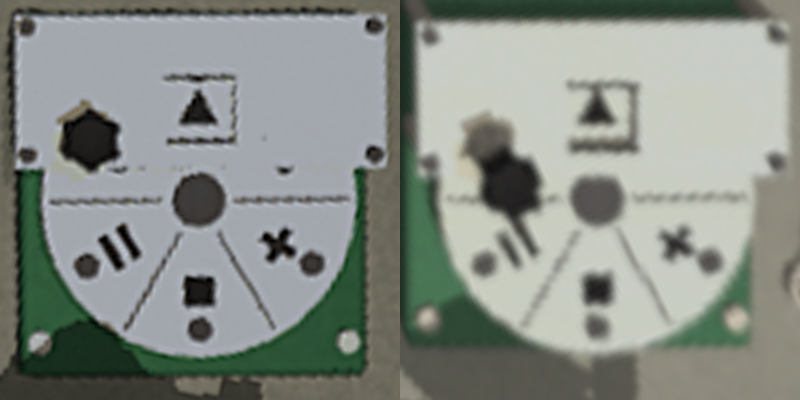

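>>> play_rows(plan=[[[3.3, 1.2, 0], 0, 0], [[3.3, 1.2, 0], 0, 0], [[3.3, 1.2, 0], 0, 0], [[3.3, 1.2, 0], 0, 0], [[3.3, 1.2, 0], 0, 0], [[3.4, 1.3, 0], 0, 0], [[0, 0, -1], 0, 0], [[0, 0, -0.5], 0, 0], [[0, 0, -0.1], 0, 0], [[0, 0, 0], 0, 0]])

```text
time: 12.3
tool_pos: [0.5498, -0.0379, 0.2905]
tcp_rot: [-0.0, -0.099, 0.995, 0.0]
contact_force: [1.2, -0.3, -0.3]
opening: 0.005
finger_force: 0.0
```

>>> play_rows(plan=[[[0, 0, -0.06], 0, 0], [[0, 0, -0.06], 0, 0], [[0, 0, -0.06], 0, 0], [[0, 0, -0.06], 0, 0], [[0, 0, -0.06], 0, 0], [[0, 0, -0.06], 0, 0], [[0, 0, -0.06], 0, 0], [[0, 0, -0.06], 0, 0], [[0, 0, -0.06], 0, 0], [[0, 0, -0.06], 0, 0], [[0, 0, -0.06], 0, 0], [[0, 0, -0.06], 0, 0], [[0, 0, -0.06], 0, 0], [[0, 0, -0.06], 0, 0]])

```text
time: 13.7
tool_pos: [0.5503, -0.0375, 0.2823]
tcp_rot: [0.0, -0.099, 0.995, -0.0]
contact_force: [-0.2, 0.6, 1.4]
opening: -0.001
finger_force: 0.7
```

>>> play_rows(plan=[[[0, 0, -0.05], 0, 0], [[0, 0, -0.05], 0, 0], [[0, 0, 0], 0, 0]])

```text
time: 14.0
tool_pos: [0.5504, -0.0375, 0.2812]
tcp_rot: [0.0, -0.099, 0.995, -0.0]
contact_force: [0.2, 0.0, 0.9]
opening: 0.005
finger_force: 0.2
```

>>> play_rows(plan=[[[0, 0, -0.05], 0, 0], [[0, 0, -0.05], 0, 0], [[0, 0, 0], 0, 0]])

```text
time: 14.3
tool_pos: [0.5504, -0.0375, 0.2802]
tcp_rot: [-0.0, -0.099, 0.995, 0.0]
contact_force: [0.1, -0.5, -0.1]
opening: 0.005
finger_force: 0.3
```

>>> play_rows(plan=[[[0, 0, -0.05], 0, 0], [[0, 0, -0.05], 0, 0], [[0, 0, -0.05], 0, 0]])

```text
time: 14.6
tool_pos: [0.5503, -0.0375, 0.2787]
tcp_rot: [0.0, -0.099, 0.995, 0.0]
contact_force: [-1.1, 0.0, 2.2]
opening: 0.007
finger_force: 0.7
```

>>> play_rows(plan=[[[0, 0, -0.05], 0, 0], [[0, 0, -0.05], 0, 0], [[0, 0, -0.05], 0, 0]])

```text
time: 14.9
tool_pos: [0.5503, -0.0375, 0.2772]
tcp_rot: [-0.0, -0.099, 0.995, 0.0]
contact_force: [-0.9, 0.2, 2.3]
opening: 0.005
finger_force: 0.7
```

>>> play_rows(plan=[[[0, 0, -0.06], 0, 0], [[0, 0, -0.06], 0, 0], [[0, 0, -0.06], 0, 0], [[0, 0, -0.06], 0, 0], [[0, 0, -0.06], 0, 0], [[0, 0, -0.06], 0, 0], [[0, 0, -0.06], 0, 0]])

```text
time: 15.6
tool_pos: [0.5503, -0.0375, 0.273]
tcp_rot: [0.0, -0.099, 0.995, 0.0]
contact_force: [0.3, 0.3, 0.6]
opening: 0.009
finger_force: 0.7
```

>>> play_rows(plan=[[[0, 0, -0.06], 0, 0], [[0, 0, -0.06], 0, 0], [[0, 0, -0.06], 0, 0], [[0, 0, -0.06], 0, 0], [[0, 0, -0.06], 0, 0], [[0, 0, 0], 0, 0]])

```text
time: 16.2
tool_pos: [0.5503, -0.0375, 0.2704]
tcp_rot: [0.0, -0.099, 0.995, -0.0]
contact_force: [-0.2, 0.1, 3.8]
opening: 0.007
finger_force: 2.4
```

>>> play_rows(plan=[[[0, 0, -0.05], 0, 0], [[0, 0, 0], 0, 0], [[0, 0, 0], 0, 0]])

```text
time: 16.5
tool_pos: [0.5503, -0.0375, 0.2704]
tcp_rot: [0.0, -0.099, 0.995, -0.0]
contact_force: [-2.4, 0.3, 8.8]
opening: 0.006
finger_force: 4.4
```

>>> play_rows(plan=[[[0, 0, 0.1], 0, 0], [[0, 0, 0.5], 0, 0], [[0, 0, 2], 0, 0], [[0, 0, 3], 0, 0], [[0, 0, 3], 0, 0], [[-3, 0, 0], 0, 0], [[-4, 0, 0], 0, 0], [[-4, 0, 0], 0, 0], [[-4, 0, 0], 0, 0], [[-3, 0, 0], 0, 0], [[0, 0, 0], 0, 0], [[0, 0, 0], 0, 0]])

```text
time: 17.7
tool_pos: [0.3704, -0.0377, 0.356]
tcp_rot: [0.001, -0.099, 0.995, -0.0]
contact_force: [0.5, -1.3, -0.5]
opening: 0.002
finger_force: 0.0
```

```bash
python3 look.py
```

```text
top [(73.5, 3.1, 67.0), (52.9, 1.4, 252.0), (49.7, 119.8, 122.0), (54.2, -119.9, 226.0), (61.7, 120.5, 137.0), (77.1, -119.6, 149.0), (78.7, 120.1, 160.0), (54.7, 179.3, 315.0), (77.6, 179.9, 152.0)]
scene [(52.9, 2.1, 174.0), (53.1, -120.4, 118.0), (53.7, 178.3, 216.0)]
[0.14788102 0.25646891 0.41872251] [ 0.37113985 -0.03774678  0.35572739]
```

The pin hit a firm stop 14 mm down, and the wheel hasn't moved since it was centred.

```bash
python3 -c "
from station import *
print(hand_in())"
```

```text
the job is handed in; nothing more can be done
None
```

The wheel is turned so the triangle sits centred in the window, and the locking pin is pushed home (about 14 mm down, against a firm stop); the job is handed in, with no verdict returned.

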